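# Clamp a wax block on the trimming stand

## Task

Take the cassette that carries the wax block off the cold plate and set it down, without dropping it, flat on the sloped top of the trimming stand: wax side up, its long side square across the narrow top, centred, and up against the low stop at the bottom of the slope. Then slide the clamp jaw down the slope until it holds the cassette snugly against the stop, and let go. Leave the two empty cassettes, the bowl and the brush where they are.

Things in the scene. Friction and masses are not known exactly. Their poses are not given: they have to be found in the camera images.
- coldplate: Fixed flat cold plate, white with an aluminium top, 130 (its x) x 280 (its y) x 30 mm high. Origin at the centre of its underside, z up. The three cassettes lie on its top, 30 mm above the bench, in a row along its y about 90 mm apart, order unknown.
- block: The wax block to clamp: white plastic cassette 28 (x) x 40 (y) x 10 mm high with a cream wax slab 22 x 30 mm, 9 mm high, on the middle of its top (19 mm high in all), 30 g. Origin: centre of its underside, z up through the wax. Both ways round are alike. Can be gripped across the 40 mm, on the cassette's ends.
- empty_open: Empty open white cassette, 28 (x) x 40 (y) x 10 mm, no wax, two cross ribs inside. Origin at the centre of its underside. Leave alone.
- empty_lidded: Empty closed white cassette, 28 (x) x 40 (y) x 10 mm, flat slotted lid, no wax. Origin at the centre of its underside. Leave alone.
- stand: Fixed block-trimming stand: grey base plate 170 x 110 x 14 mm, a post 45 x 20 mm, and on it the sloped head. Origin on the bench, under the seat (the base runs from x -65 to +105 mm); its x points away from the robot at yaw 0.
- head: Sloped head of the stand: aluminium bar 24 mm wide (y), upper face tilted 20 deg, falling to the stand's -x (robot) side. Origin: the seat on that face, 90 mm above the bench, where the centre of the cassette's underside must lie. x uphill along the face, y across, z square out of it. Face: x -20 to +88 mm. Stop: a lip 24 mm wide, 5 mm high over the face, its inner side at x = -14 mm.
- jaw (a joint): Clamp jaw sliding on the head's face: its opening in m. 0: its front is 28 mm from the stop, just touching a cassette that lies against the stop. Grows uphill (head's +x) to 0.042; minimum -0.006. Stays where left; about 3 N to slide. Steel block 30 (x) x 24 (y) x 13 mm high, front side at head x = 0.014 + this value.
- jaw_tab (a point): Middle of the top of the jaw's upright black tab, the handle of the jaw: 12 (x) x 16 (y) mm, rising from the jaw's top (13 mm above the face) to 46 mm above the face, its middle 23 mm uphill of the jaw's front. Axes as the head's.
- bowl: Red plastic bowl, rim 96 mm across, 45 mm high, origin at the centre of its underside. Leave alone.
- brush: Brush with wooden handle, 170 mm long, lying along its own x. Leave alone.
There are look-alikes about, which are no part of the job. What is shaped like the block but turquoise is not meant.

How it is judged:
On the way:
1. the block stands on the sloped face between the stop and the still open jaw, wax up, and the fingers have let go of it (z of block in the frame of head between -0.003 and 0.004 m and x of block in the frame of head between -0.004 and 0.025 m and y of block in the frame of head between -0.015 and 0.015 m and angle between block's own z axis and vertical below 0.6 rad and contact force between the fingers and block below 0.05 N and value of joint jaw above 0.004 m), for 0.2 s.
At the end, for the whole second after the job is handed in: The block lies flat on the sloped face (within 3 mm and 4.5 degrees), wax up, square across it (4.5 degrees), centred across it within 6 mm and within 3 mm of the stop; the jaw is closed up to it (joint within 2.5 mm of 0); all is at rest (x of block in the frame of head between -0.003 and 0.003 m and y of block in the frame of head between -0.006 and 0.006 m and z of block in the frame of head between -0.003 and 0.003 m and angle between the z axis of block and the z axis of head, either way round below 0.08 rad and angle between the y axis of block and the y axis of head, either way round below 0.08 rad and angle between block's own z axis and vertical below 0.6 rad and value of joint jaw between -0.0025 and 0.0025 m and linear speed of block below 0.02 m/s); the robot touches nothing.
It fails at once if the block is dropped: it falls, out of the fingers, faster than 0.5 m/s (a drop of about 13 mm) (contact force between the fingers and block below 0.01 N and linear speed of block above 0.5 m/s).
It fails at once if an empty cassette, the bowl or the brush is moved by more than 25 mm (distance of any of empty_open, empty_lidded, bowl, brush from where it was at the start of the episode above 0.025 m).
It also fails if it takes over 48 s, if anything falls off the work surface, if the arm or the gripper's body presses on something with over 40 N, if the wrist force passes 120 N, or if a joint passes its speed limit or range.

## Robot

A 6-joint arm with a two-finger parallel gripper is mounted at the origin on the work surface. World frame = base frame: x ahead of the robot, y to its left, z up, the work surface at z = 0. Lengths are in m, angles in rad, forces in N, time in s.
With the tool pointing down it reaches from about 0.225 to 0.875 m from the base axis. Payload 3.4 kg.
Tool frame: the origin (TCP) lies midway between the tips of the shut fingers; the grasp point (between the pads) lies 19 mm behind it (env.grasp_offset is the distance from the TCP to the grasp point, in m); z points along the fingers, y is the line along which they close (so a half turn about z gives the same grasp; the last joint's range is limited). The gripper opens to 85 mm and grips with 20 to 120 N. Pads are 22 mm wide; open, the fingers measure 114 mm over their backs; the gripper's body (76 mm by 85 mm) begins 54 mm behind the grasp point. The pads swing forward as they close: fully open they stand 13 mm farther back than shut.
Start: joints at [1.217, 0.276, 1.505, -0, 1.361, -0.121], TCP at [0.133, 0.56, 0.231] pointing down, gripper open.
Joint ranges: [-2.89, 2.89], [-0.75, 2.08], [0.22, 2.7], [-1.18, 4.32], [0.11, 2.71], [-2.7, 2.7]. Speed limits (rad/s): [2.57, 2.57, 3.14, 3.14, 3.14, 3.14].

## Interface

Orientations are given as a 3x3 rotation matrix whose columns are the frame's x, y, z axes.
In Python, from plant import monitor, viewer, job_done, env gives the robot as it stands.
- The arm moves only by the tool carry_out, never from a script. Its argument "motion" is a list of rows, each a list of 3 entries, a list of its own where there are three numbers: the shift along the world's x, y, z in mm, then the turn about the world's z in degrees, then the opening, from -1 (shut) to 1 (fully open). In form: [[[tx, ty, tz], twist, fingers], ...]. A call has exactly 8 rows; each row shifts and turns the commanded pose from where the row before left it; what a row does not reach is not made up. A row lasts 1/12 s, in which the tool goes at most 41.7 mm and 7.16 degrees, less where a joint would pass 70% of its speed; a pose out of reach is approached as far as the arm can. A call is refused whole if a number of a shift passes 41.7 or a number of a turn 7.16, either way. A call with a gripper value outside its range is refused whole. The fingers move at their own pace and stop on an object; "grip_force" is the grip in N (left out, the last holds). Time passes only in rows, so rows that do not move let the fingers close, or fill a call up. It gives the time, the measured TCP pose, the force, the opening and the grip force at its end, in the units of the state.
- monitor.read_state(): the state, without advancing time (a new reading comes with each control period).
- viewer.camera(name): name is "side" or "top"; returns the picture (480x640x3 uint8, red, green, blue); there is no depth.
- viewer.calibration(name): a dict with "intrinsics" (3x3 intrinsics, pixels), "position" and "rotation" of the camera in the world. Camera axes: x right, y up, looking along -z (the intrinsics and any distortion apply to the point x, -y, -z); pixel columns grow to the right and rows downward; lengths in m; the calibration is good to about 2 mm. A picture is of the moment at which its call begins. calibration takes no time and is no camera call.
- job_done(): hands the job in; it is judged then, once.
Trained networks look in the newest picture that a camera, given by its name, has taken for a name from the list of things; names that differ only in an ending like _2 or _b are one class to them, and where a whole thing is asked for, a point or a joint stands for the part that bears it (a point fixed in the world has none). Each returns a list of dicts, best first, with "p" (0 to 1); they miss things now and then, are a little off and sometimes report something else, mostly with a low value. They report only what shows in the picture. A call takes as long as a camera call. They do not tell look-alikes from the thing itself.
- viewer.regions_of(label, camera): "mask" (480x640 bool, what is visible of it) and "box" ([left, top, width, height] in pixels, round what is visible of it).
The state is a dict: "time": time; "joint_positions": joint angles; "qvel": joint speeds; "joint_torque": joint torques, N m; "tcp_pos": TCP position; "ee_rot": TCP orientation; "ft_force": force on the tool from outside, world axes, zero at the start; "moment": the same for the moment, N m; "opening": opening from 0.0 (shut) to 1.0 (fully open); "finger_force": force on a finger pad.
Only numpy, scipy, OpenCV 4.12 (cv2) and the standard library are available. Lean on these libraries where they do the work, as an engineer would, in place of code of your own. Each camera call takes 0.05 s, during which the arm holds its last target. There are 200 camera calls.

## Working session

There is one attempt and no reset: what is moved stays moved. The work goes in short steps, Python scripts to look and compute and a tool call to move; the robot and the scene stay as the last step left them, time stands still between calls to the robot, and variables do not carry over. Pictures are saved under pics/ and viewed, at most 10 in all, crops included, and the job is handed in when it is done.

Besides the shell and the picture viewer there is one more tool, called after ">>>" as name([rows], argument=value, ...), one row to a line, values as JSON. carry_out: Moves the arm, as the interface text tells. Its arguments: {"type":"object","properties":{"motion":{"type":"array"},"grip_force":{"type":"number"}},"required":["motion"]}

```bash
mkdir -p pics; cat > h.py <<'E'
import numpy as np, cv2
from plant import monitor, viewer, job_done, env
def cal(n):
    c=viewer.calibration(n); return np.array(c["intrinsics"]),np.array(c["position"]),np.array(c["rotation"]),c
def proj(n,P):
    K,p,R,c=cal(n); q=(np.atleast_2d(P)-p)@R; q=q*[1,-1,-1]; u=q@K.T; return u[:,:2]/u[:,2:]
def ray(n,uv):
    K,p,R,c=cal(n); d=np.linalg.inv(K)@[uv[0],uv[1],1]; return p,R@(d*[1,-1,-1])
def onz(n,uv,z):
    p,d=ray(n,uv); return p+d*(z-p[2])/d[2]
def tri(uv1,uv2,a="top",b="side"):
    p,d=ray(a,uv1);q,e=ray(b,uv2)
    s=np.linalg.lstsq(np.c_[d,-e],q-p,rcond=None)[0]
    A,B=p+d*s[0],q+e*s[1]; return (A+B)/2,np.linalg.norm(A-B)
def save(n,img): cv2.imwrite("pics/"+n,img[:,:,::-1])
E
python3 - <<'E'
from h import *
np.set_printoptions(precision=3,suppress=True)
for n in("top","side"):
    save(n+"0.png",viewer.camera(n)); print(n,cal(n)[3])
    for l in("block","empty_open","empty_lidded","jaw","head","stand","coldplate"):
        print(l,[(round(r["p"],2),list(r["box"]),[round(x) for x in np.argwhere(r["mask"]).mean(0)[::-1]]) for r in viewer.regions_of(l,n)[:4]])
print(monitor.read_state()["time"],env.grasp_offset)
E
```

```text
top {'intrinsics': array([[590.825,   0.   , 318.886],
       [  0.   , 590.825, 239.302],
       [  0.   ,   0.   ,   1.   ]]), 'position': array([ 0.414, -0.008,  1.079]), 'rotation': array([[ 0.007,  0.987, -0.16 ],
       [-1.   ,  0.008, -0.   ],
       [ 0.001,  0.16 ,  0.987]])}
block [(0.81, [349.7, 312.8, 21.9, 18.8], [359, 322]), (0.77, [378.3, 384.0, 27.7, 14.1], [392, 390]), (0.73, [271.4, 277.7, 23.2, 18.7], [283, 287])]
empty_open []
empty_lidded [(0.89, [439.7, 282.0, 25.9, 18.7], [454, 290]), (0.18, [371.1, 112.0, 53.4, 49.4], [397, 137])]
jaw [(0.56, [197.5, 207.2, 18.4, 17.3], [208, 214])]
head [(0.69, [197.2, 193.0, 24.5, 69.5], [210, 226])]
stand [(0.65, [186.1, 196.4, 63.6, 94.3], [218, 243])]
coldplate [(0.58, [322.2, 254.1, 169.2, 105.8], [404, 305])]
side {'intrinsics': array([[475.531,   0.   , 318.473],
       [  0.   , 475.531, 236.842],
       [  0.   ,   0.   ,   1.   ]]), 'position': array([0.298, 0.73 , 0.67 ]), 'rotation': array([[-0.946,  0.173, -0.273],
       [-0.324, -0.531,  0.783],
       [-0.009,  0.829,  0.558]])}
block [(0.54, [429.3, 268.8, 17.8, 16.0], [439, 275]), (0.51, [371.7, 262.5, 19.6, 18.5], [382, 269])]
empty_open [(0.49, [374.4, 238.6, 17.6, 13.6], [383, 246])]
empty_lidded [(0.47, [372.6, 220.6, 9.0, 10.7], [374, 225])]
jaw [(0.73, [243.5, 278.3, 21.9, 31.6], [254, 296])]
head [(0.93, [234.6, 279.1, 62.7, 54.7], [264, 308])]
stand [(0.82, [222.5, 282.0, 104.5, 98.4], [273, 340])]
coldplate [(0.6, [347.1, 215.2, 58.8, 80.9], [375, 260])]
0.8 0.0187
```

View pics/top0.png

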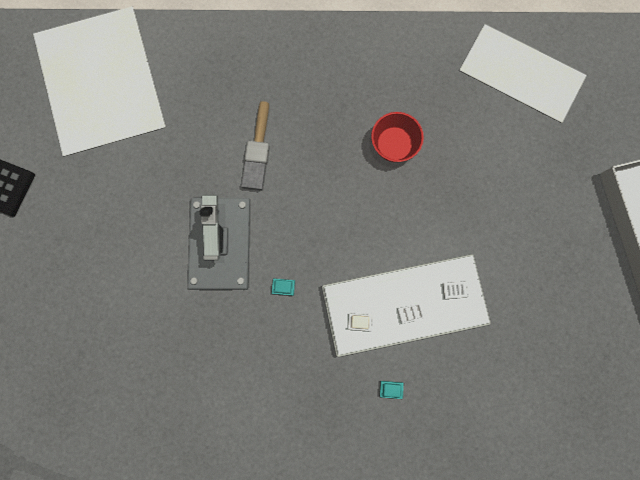

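View pics/side0.png

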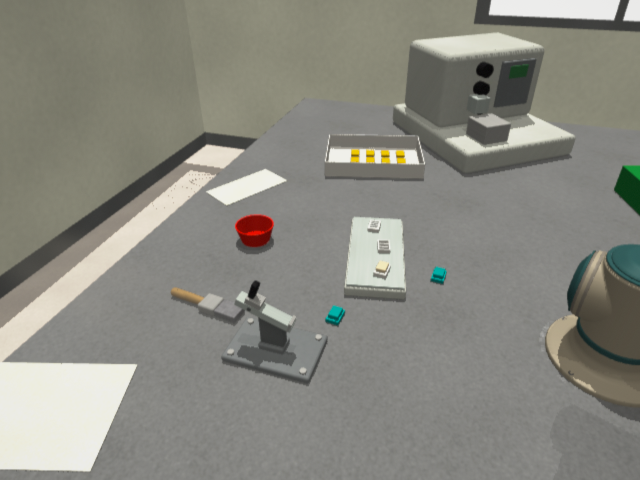

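The top view shows the wax block on the cold plate at (360,322). The open empty is at (409,314) and the lidded one at (455,290). Turquoise look-alikes are at (283,287) and (392,390), and the stand's head runs from (209,196) to (211,262). In the side view the block is at (382,269) and the look-alikes at (335,315) and (439,275). By its cream wax I choose (360,322) top and (382,269) side. The next crop checks this.

```bash
python3 - <<'E'
from h import *
np.set_printoptions(precision=4,suppress=True)
t=np.mean([viewer.camera("top").astype(float) for _ in range(4)],0).astype(np.uint8); s=viewer.camera("side")
def crop(i,x,y,w,h): return cv2.resize(i[y:y+h,x:x+w],(400,300),interpolation=cv2.INTER_CUBIC)
save("crops.png",np.vstack([np.hstack([crop(t,340,307,40,30),crop(s,362,254,40,30)]),np.hstack([crop(t,154,190,136,102),crop(s,220,275,120,90)])]))
# block: white/cream; wax colour
for n,i,(x,y,w,h) in(("top",t,(345,308,30,28)),("side",s,(368,256,30,26))):
    c=i[y:y+h,x:x+w].astype(int); m=((c[...,0]-c[...,2])>22)
    yy,xx=np.nonzero(m); print(n,"wax px",m.sum(),xx.mean()+x,yy.mean()+y,cv2.minAreaRect(np.c_[xx+x,yy+y].astype(np.float32)))
# coldplate
for r in viewer.regions_of("coldplate","top")[:1]:
    m=r["mask"].astype(np.uint8);b=cv2.boxPoints(cv2.minAreaRect(np.argwhere(m)[:,::-1].astype(np.float32)))
    for p in b: print(p,onz("top",p,.03))
for p in((190,197),(250,197),(249,289),(188,290)): print(onz("top",p,.014))
print("tri block",tri((359.5,322),(382,267)))
E
```

```text
top wax px 44 358.90909090909093 321.20454545454544 ((359.779296875, 321.6482849121094), (16.775188446044922, 12.290731430053711), 4.763641834259033)
side wax px 117 381.84615384615387 265.991452991453 ((381.8529357910156, 266.0882568359375), (11.399174690246582, 10.914102554321289), 14.03624439239502)
[319.9063 284.1434] [ 0.5033 -0.0101  0.03  ]
[475.0935 251.628 ] [ 0.5638 -0.2878  0.03  ]
[490.535 325.326] [ 0.4332 -0.3104  0.03  ]
[335.3477 357.8414] [ 0.3751 -0.0379  0.03  ]
[0.6639 0.231  0.014 ]
[0.6648 0.1202 0.014 ]
[0.495  0.1176 0.014 ]
[0.4923 0.2273 0.014 ]
tri block (array([ 0.4369, -0.0791,  0.0458]), np.float64(4.460487101927419e-05))
```

View pics/crops.png

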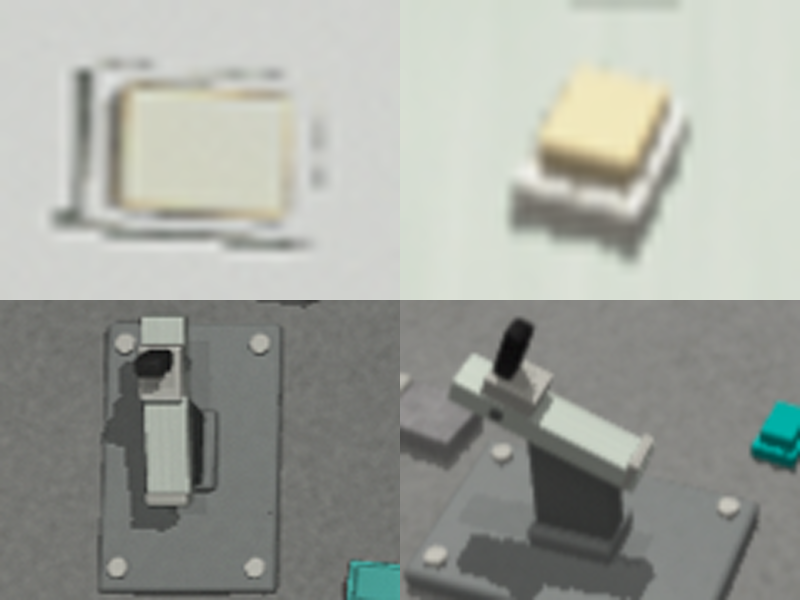

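The crop confirms the choice: the block at top (360,322) is a white cassette with cream wax. The jaw stands open near the upper end of the head, its tab top near side pixel (255,282).

```bash
cat > fit.py <<'E'
from h import *
from scipy.optimize import least_squares
from scipy.spatial.transform import Rotation as Ro
np.set_printoptions(precision=4,suppress=True)
C=lambda P,x0,y0,k,dx=0,dy=0:[((u-dx+.5)/k-.5+x0,(v-dy+.5)/k-.5+y0) for u,v in P]
# block wax-top corners
t=C([(123,87),(290,97),(286,217),(120,207)],340,307,10); s=C([(585,65),(668,95),(628,165),(543,135)],362,254,10,400)
W=np.array([(11,15,0),(11,-15,0),(-11,-15,0),(-11,15,0)])/1e3
Wt,Ws=W,np.array([(11,-15,0),(-11,-15,0),(-11,15,0),(11,15,0)])/1e3
Rz=lambda a:Ro.from_euler('z',a).as_matrix()
f=lambda p:np.r_[(proj("top",Wt@Rz(p[3]).T+p[:3])-t).ravel()]
def g(p,ws): return np.r_[f(p),ws*(proj("side",Ws@Rz(p[3]).T+p[:3])-s).ravel()]
for perm in range(4):
    Ws=np.roll(Ws,1,0); r=least_squares(lambda p:g(p,1),[.437,-.079,.046,0]); print("block",r.x,np.degrees(r.x[3]),r.cost,r.fun)
r=least_squares(lambda p:f([*p[:2],.049,p[2]]),[.437,-.079,0]);print("top only z=.049",r.x,r.cost)
# stand
k=1/.34; T=C([(105,325),(281,324),(278,593),(98,593)],154,190,k,0,300)
B=np.array([(105,55,14),(105,-55,14),(-65,-55,14),(-65,55,14)])/1e3
S=[(222.5,357),(310,374),(327,336)];BS=B[[0,3,2]]
Th=C([(142,318),(185,318),(146,495),(189,495)],154,190,k,0,300);H=np.array([(88,12,0),(88,-12,0),(-14,12,5),(-14,-12,5)])/1e3
Rh=Ro.from_euler('y',-20,degrees=True).as_matrix()
hw=lambda P,p:(P@Rh.T+[0,0,.09])@Rz(p[2]).T+[p[0],p[1],0]
sb=lambda P,p:P@Rz(p[2]).T+[p[0],p[1],0]
e=lambda p,w:np.r_[(proj("top",sb(B,p))-T).ravel(),(proj("top",hw(H,p))-Th).ravel()*[1,1,1,1,1,.2,1,.2],w*(proj("side",sb(BS,p))-S).ravel()]
for w in(0,1):
    r=least_squares(e,[.56,.17,0,],args=(w,));print("stand",r.x,np.degrees(r.x[2]),r.cost,r.fun)
p=r.x
print("tab tri",tri(C([(158,358)],154,190,k,0,300)[0],C([(520,325)],220,275,1/.3,400,300)[0]))
for q in(.03,.036,.042):
    P=np.array([(14e-3+q+.023,0,.046),(.014+q,0,0),(.014+q,0,.013)]);print(q,hw(P,p),proj("top",hw(P,p)),proj("side",hw(P,p)))
print("jawfront px",C([(165,402)],154,190,k,0,300))
st=monitor.read_state();print(st["time"],st["tcp_pos"],st["ee_rot"],st["opening"])
E
python3 fit.py
```

```text
block [ 0.4372 -0.0798  0.0503 -0.3778] -21.646938664717403 155.35448989639167 [ 2.5288 -2.7573  1.9998  2.8216 -2.2404  2.776  -1.8551 -2.8448 -6.2452
  6.2942 -6.584  -3.1719  5.939  -6.2473  6.5428  3.3694]
block [ 0.4372 -0.08    0.0502  0.0753] 4.311612929842863 323.0533767444864 [ -0.7863   0.6651  -0.1757  -1.5196   1.2602  -0.6771   0.4903   1.516
   6.2016   9.9612 -12.4513   5.4282  -6.3138  -9.8018  12.3067  -5.3423]
block [ 0.4372 -0.0798  0.0505  0.2985] 17.101608409853476 113.28475997452352 [-1.938   2.8767 -2.0523 -3.1454  2.1694 -2.824   2.1341  3.2317  6.5968
  0.8353 -0.4573  6.3548 -6.8981 -0.7662  0.6087 -6.2771]
block [ 0.4372 -0.0797  0.0506 -0.0717] -4.1092150234326414 2.566233998552612 [-0.0308 -0.5789  0.6    -0.1937  0.162   0.6517 -0.6283  0.2572 -0.8424
 -0.0815  0.6745 -0.7672  0.7263  0.1691 -0.7843  0.7456]
top only z=.049 [ 0.4373 -0.0798 -0.0455] 0.6282776092676524
stand [0.5584 0.1749 0.012 ] 0.6868973905568235 0.7960301902362392 [ 0.5213 -0.5544  0.2632 -0.4659 -0.0638  0.1904  0.0317  0.4628 -0.3021
  0.1614 -0.4894  0.1005  0.2546  0.1066 -0.1384 
[... 455 characters left out ...]
[[204.6244 212.3714]
 [210.3609 222.0473]
 [208.9918 223.2929]] [[255.6075 283.2585]
 [261.1237 306.4897]
 [262.9475 301.7333]]
0.036 [[0.6113 0.1748 0.1582]
 [0.6054 0.1747 0.1071]
 [0.601  0.1746 0.1193]] [[204.434  208.6367]
 [210.1866 218.5103]
 [208.8136 219.7111]] [[252.4483 281.7017]
 [258.0651 304.9753]
 [259.8587 300.2059]]
0.042 [[0.6169 0.175  0.1602]
 [0.6111 0.1748 0.1092]
 [0.6066 0.1747 0.1214]] [[204.2432 204.893 ]
 [210.0118 214.9653]
 [208.6349 216.121 ]] [[249.2914 280.1461]
 [255.0086 303.4619]
 [256.7721 298.6796]]
jawfront px [(209.77, 224.35)]
1.1 [0.1327 0.5595 0.2313] [[-0.973   0.2307  0.    ]
 [ 0.2307  0.973   0.0001]
 [-0.      0.0001 -1.    ]] 0.9983579282989675
```

>>> carry_out([
  [[15,-32,0],1.2,0.5],
  [[15,-32,0],1.2,0.5],
  [[15,-32,0],1.2,0.5],
  [[15,-32,0],1.2,0.5],
  [[15,-32,0],1.2,0.5],
  [[15,-32,0],1.2,0.5],
  [[15,-32,0],1.2,0.5],
  [[15,-32,0],1.4,0.5],
], grip_force=25)

```text
time: 1.77
tcp_pos: [0.2529, 0.302, 0.2315]
ee_rot: [[-0.998, 0.06, 0.001], [0.06, 0.998, 0.0], [-0.001, 0.001, -1.0]]
ft_force: [1.1, 0.4, 0.3]
opening: 0.751
finger_force: 0.0
```

>>> carry_out([
  [[15,-32,0],0,0.5],
  [[15,-32,0],0,0.5],
  [[15,-32,0],0,0.5],
  [[15,-32,0],0,0.5],
  [[15,-32,0],0,0.5],
  [[15,-32,0],0,0.5],
  [[15,-32,0],0,0.5],
  [[15,-32,0],0,0.5],
])

```text
time: 2.43
tcp_pos: [0.373, 0.0458, 0.2317]
ee_rot: [[-0.998, 0.062, 0.001], [0.062, 0.998, 0.0], [-0.001, 0.0, -1.0]]
ft_force: [0.8, -0.4, -0.3]
opening: 0.751
finger_force: 0.0
```

>>> carry_out([
  [[13,-25,-10],0,0.5],
  [[13,-25,-20],0,0.5],
  [[13,-25,-20],0,0.5],
  [[13,-25,-20],0,0.5],
  [[12,-25.5,-20],0,0.5],
  [[0,0,-25],0,0.5],
  [[0,0,-25],0,0.5],
  [[0,0,0],0,0.5],
])

```text
time: 3.1
tcp_pos: [0.4334, -0.0775, 0.0876]
ee_rot: [[-0.998, 0.063, -0.009], [0.063, 0.998, 0.003], [0.009, 0.003, -1.0]]
ft_force: [-0.7, 0.8, 0.5]
opening: 0.755
finger_force: 0.0
```

```bash
python3 - <<'E'
from h import *
t=viewer.camera("top"); s=viewer.camera("side")
f=lambda i,x,y,w,h: cv2.resize(i[y:y+h,x:x+w],(400,400),interpolation=cv2.INTER_CUBIC)
save("g1.png",np.hstack([f(t,320,280,80,80),f(s,342,224,80,80)]))
st=monitor.read_state();print(st["tcp_pos"],st["ft_force"],st["opening"])
print(proj("top",[st["tcp_pos"]]),proj("side",[st["tcp_pos"]]))
E
```

```text
[ 0.43619224 -0.07782466  0.09111962] [0.30336156 0.11771982 0.83087147] 0.7527191465649271
[[360.62868495 321.81989028]] [[383.62919478 250.18271383]]
```

View pics/g1.png

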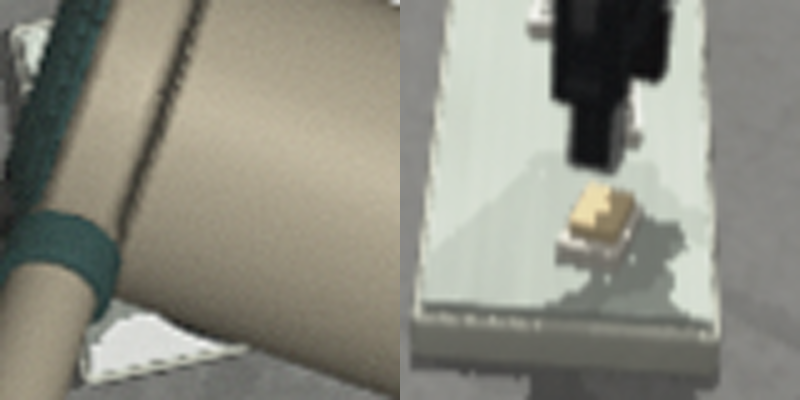

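The side crop shows the near finger's tip at about (381,256), just above the wax at (382,266), in line with the block. Now I lower and grip.

>>> carry_out([
  [[1,-2,-10],0.2,0.5],
  [[0,0,-15],0,0.5],
  [[0,0,-14],0,0.5],
  [[0,0,-10],0,0.5],
  [[0,0,-7],0,0.5],
  [[0,0,-4],0,0.5],
  [[0,0,0],0,0.5],
  [[0,0,0],0,0.5],
], grip_force=25)

```text
time: 3.87
tcp_pos: [0.4384, -0.0801, 0.0321]
ee_rot: [[-0.998, 0.058, 0.002], [0.058, 0.998, -0.0], [-0.002, -0.0, -1.0]]
ft_force: [-0.4, -0.5, 0.1]
opening: 0.75
finger_force: 0.0
```

>>> carry_out([
  [[0,0,0],0,-0.2],
  [[0,0,0],0,-0.4],
  [[0,0,0],0,-0.6],
  [[0,0,0],0,-0.6],
  [[0,0,0],0,-0.6],
  [[0,0,0],0,-0.6],
  [[0,0,0],0,-0.6],
  [[0,0,0],0,-0.6],
], grip_force=25)

```text
time: 4.53
tcp_pos: [0.4383, -0.0802, 0.0321]
ee_rot: [[-0.998, 0.058, 0.002], [0.058, 0.998, -0.0], [-0.002, -0.0, -1.0]]
ft_force: [-0.4, -0.5, 5.9]
opening: 0.456
finger_force: 25.2
```

>>> carry_out([
  [[0,0,2],0,-0.6],
  [[0,0,4],0,-0.6],
  [[0,0,8],0,-0.6],
  [[0,0,12],0,-0.6],
  [[0,0,20],0,-0.6],
  [[0,0,22],0,-0.6],
  [[0,0,12],0,-0.6],
  [[0,0,0],0,-0.6],
], grip_force=35)

```text
time: 5.2
tcp_pos: [0.4397, -0.0807, 0.1143]
ee_rot: [[-0.998, 0.058, 0.006], [0.058, 0.998, -0.002], [-0.006, -0.002, -1.0]]
ft_force: [-0.4, -0.7, -0.6]
opening: 0.451
finger_force: 35.5
```

```bash
python3 - <<'E'
from h import *
s=viewer.camera("side")
save("g2.png",cv2.resize(s[205:285,342:422],(480,480),interpolation=cv2.INTER_CUBIC))
st=monitor.read_state();T=st["tcp_pos"];print(T,st["ft_force"],st["opening"],st["finger_force"])
for dz in(-.002,0,.002,.017):print(dz,(proj("side",[T+[-.014,.02,dz],T+[.014,.02,dz],T+[-.014,-.02,dz],T+[0,0,dz]])-[342,205])*6)
E
```

```text
[ 0.43868822 -0.0803398   0.11280201] [-0.95253511  0.06958866 -0.56425006] 0.4522531334834029 35.51514029502869
-0.002 [[275.93350052 258.48847864]
 [195.00212522 243.73401667]
 [299.86646976 195.59509595]
 [248.06415283 219.37541555]]
0 [[276.36059486 253.65980019]
 [195.33288843 238.92640905]
 [300.30696957 190.84776623]
 [248.45115904 214.59798119]]
0.002 [[276.78867937 248.81992705]
 [195.66441243 234.10774344]
 [300.74845847 186.08977697]
 [248.83904469 209.80969055]]
0.017 [[280.03122533 212.16008341]
 [198.17535984 197.61139349]
 [304.09149147 150.06143027]
 [251.77652426 173.54769935]]
```

View pics/g2.png

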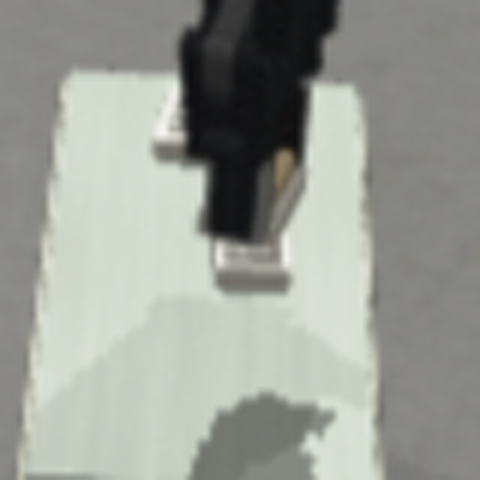

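The crop shows the block held level between the fingers, with cream wax at (285,165). The open empty is still on the plate at (250,260), and the lidded one at (170,125).

>>> carry_out([
  [[0,0,17],0,-0.6],
  [[4,8,20],0.5,-0.6],
  [[8,17,0],0.5,-0.6],
  [[10,20,0],0.5,-0.6],
  [[10,22,0],0.5,-0.6],
  [[10,22,0],0.5,-0.6],
  [[10,22,0],0.5,-0.6],
  [[10,22,0],0.5,-0.6],
])

```text
time: 5.92
tcp_pos: [0.499, 0.0541, 0.147]
ee_rot: [[-1.0, -0.003, -0.003], [-0.003, 1.0, 0.0], [0.003, 0.0, -1.0]]
ft_force: [0.1, -0.6, -0.4]
opening: 0.457
finger_force: 35.5
```

>>> carry_out([
  [[10,22,0],0.5,-0.6],
  [[10,22,0],0.2,-0.6],
  [[10,22,0],0,-0.6],
  [[10,20,0],0,-0.6],
  [[10,18,0],0,-0.6],
  [[10,12,0],0,-0.6],
  [[0,6,0],0,-0.6],
  [[0,0,0],0,-0.6],
])

```text
time: 6.58
tcp_pos: [0.5588, 0.1759, 0.1469]
ee_rot: [[-1.0, -0.016, -0.003], [-0.016, 1.0, -0.0], [0.003, -0.0, -1.0]]
ft_force: [-1.2, -0.5, -0.6]
opening: 0.452
finger_force: 35.5
```

>>> carry_out([
  [[0,0,-8],0,-0.6],
  [[0,0,-12],0,-0.6],
  [[0,0,-10],0,-0.6],
  [[0,0,-8],0,-0.6],
  [[0,0,-4],0,-0.6],
  [[0,0,0],0,-0.6],
  [[0,0,0],0,-0.6],
  [[0,0,0],0,-0.6],
])

```text
time: 7.25
tcp_pos: [0.5601, 0.1749, 0.1068]
ee_rot: [[-1.0, -0.015, 0.001], [-0.015, 1.0, 0.0], [-0.001, 0.0, -1.0]]
ft_force: [0.1, 0.1, -0.9]
opening: 0.456
finger_force: 35.5
```

```bash
python3 - <<'E'
from h import *
s=viewer.camera("side");t=viewer.camera("top")
f=lambda i,x,y,w,h: cv2.resize(i[y:y+h,x:x+w],(400,400),interpolation=cv2.INTER_CUBIC)
save("g3.png",np.hstack([f(t,170,190,80,80),f(s,225,255,80,80)]))
st=monitor.read_state();T=st["tcp_pos"];print(T,st["ee_rot"][:,1],st["ft_force"],st["opening"],st["time"])
E
```

```text
[0.5601616  0.1750644  0.10695508] [-1.49929115e-02  9.99887559e-01  2.87781021e-04] [ 0.08340568 -0.24593706 -0.45273067] 0.45665679399106357 7.35
```

View pics/g3.png

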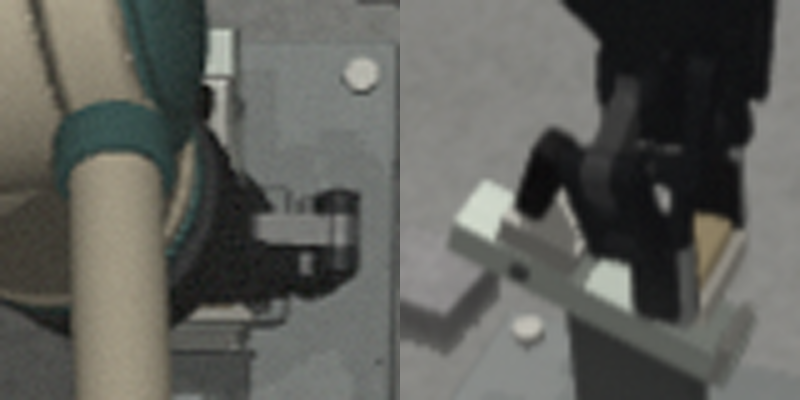

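The crop shows the block (wax at (710,245)) between the fingers, above the face and just uphill of the stop at (735,340). The jaw and tab at (545,200) are clear. Now I lower until it presses.

>>> carry_out([
  [[0,0,-3],0,-0.6],
  [[0,0,-3],0,-0.6],
  [[0,0,-2],0,-0.6],
  [[0,0,-1],0,-0.6],
  [[0,0,-1],0,-0.6],
  [[0,0,-0.5],0,-0.6],
  [[0,0,0],0,-0.6],
  [[0,0,0],0,-0.6],
], grip_force=20)

```text
time: 8.02
tcp_pos: [0.5594, 0.175, 0.0965]
ee_rot: [[-1.0, -0.015, -0.0], [-0.015, 1.0, 0.0], [0.0, 0.0, -1.0]]
ft_force: [-2.3, -0.2, 5.1]
opening: 0.45
finger_force: 36.0
```

>>> carry_out([
  [[0,0,-0.5],0,-0.6],
  [[0,0,-0.5],0,-0.6],
  [[0,0,-0.5],0,-0.6],
  [[0,0,-0.5],0,-0.6],
  [[0,0,0],0,-0.6],
  [[0,0,0],0,-0.6],
  [[0,0,0],0,-0.6],
  [[0,0,0],0,-0.6],
])

```text
time: 8.68
tcp_pos: [0.5594, 0.175, 0.0961]
ee_rot: [[-1.0, -0.015, 0.001], [-0.015, 1.0, 0.0], [-0.001, 0.0, -1.0]]
ft_force: [-5.4, -0.1, 13.9]
opening: 0.457
finger_force: 37.0
```

>>> carry_out([
  [[0,0,0.5],0,-0.12],
  [[0,0,0.5],0,-0.1],
  [[0,0,0],0,-0.08],
  [[0,0,0],0,-0.06],
  [[0,0,0],0,-0.04],
  [[0,0,0],0,-0.02],
  [[0,0,0],0,0],
  [[0,0,0],0,0.03],
], grip_force=20)

```text
time: 9.35
tcp_pos: [0.5597, 0.175, 0.0945]
ee_rot: [[-1.0, -0.015, -0.0], [-0.015, 1.0, 0.0], [0.0, 0.0, -1.0]]
ft_force: [0.1, -0.4, -0.5]
opening: 0.514
finger_force: 0.0
```

>>> carry_out([
  [[0,0,0],0,0.1],
  [[0,0,0],0,0.15],
  [[0,0,0],0,0.2],
  [[0,0,0],0,0.3],
  [[0,0,0],0,0.3],
  [[0,0,0],0,0.3],
  [[0,0,0],0,0.3],
  [[0,0,0],0,0.3],
])

```text
time: 10.02
tcp_pos: [0.5597, 0.175, 0.0949]
ee_rot: [[-1.0, -0.015, 0.0], [-0.015, 1.0, 0.0], [-0.0, 0.0, -1.0]]
ft_force: [-0.1, 0.4, -0.5]
opening: 0.652
finger_force: 0.0
```

```bash
python3 - <<'E'
from h import *
s=viewer.camera("side")
save("g4.png",cv2.resize(s[255:335,225:305],(480,480),interpolation=cv2.INTER_CUBIC))
st=monitor.read_state();T=st["tcp_pos"];print(T,st["ft_force"],st["opening"],st["time"])
E
```

```text
[0.5596947  0.17504083 0.09487474] [ 0.03515485 -0.57885603  0.29497325] 0.6530260709012515 10.0667
```

View pics/g4.png

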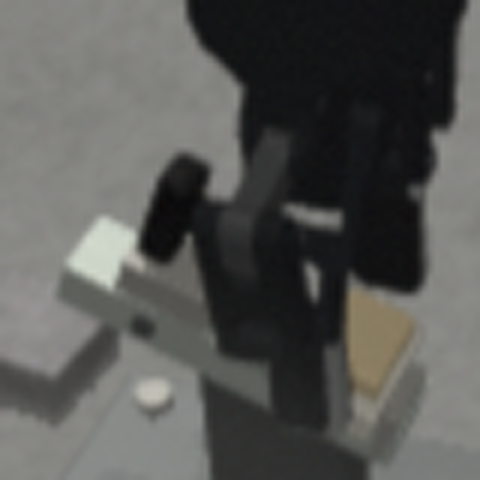

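The block lies tilted flat on the slope against the stop, with wax up at crop (380,340), and the fingers are off it. I raise the arm clear to look at it and measure the tab.

>>> carry_out([
  [[0,0,4],0,0.3],
  [[0,0,10],0,0.3],
  [[0,0,20],0,0.3],
  [[0,0,25],0,0.3],
  [[0,0,30],0,0.3],
  [[0,0,20],0,0.3],
  [[0,0,10],0,0.3],
  [[0,0,0],0,0],
])

```text
time: 10.73
tcp_pos: [0.5613, 0.1754, 0.2173]
ee_rot: [[-1.0, -0.015, 0.006], [-0.015, 1.0, 0.001], [-0.006, 0.001, -1.0]]
ft_force: [0.7, 0.0, -0.4]
opening: 0.524
finger_force: 0.0
```

```bash
cat > look.py <<'E'
import sys
from fit import *
print("-----")
p=[.5584,.1749,.014]
s=viewer.camera("side");c=cv2.resize(s[255:335,225:305],(560,560),interpolation=cv2.INTER_CUBIC)
def box(x0,x1,y,z0,z1,col):
    P=np.array([(x,yy,z) for x in(x0,x1) for yy in(-y,y) for z in(z0,z1)])
    u=(((proj("side",hw(P,p))-[225,255])+.5)*7-.5)
    for i in range(8):
        for j in range(i):
            if bin(i^j).count("1")==1: cv2.line(c,*[tuple(int(v*8) for v in u[k]) for k in(i,j)],col,1,cv2.LINE_AA,3)
q=float(sys.argv[2]);bx=float(sys.argv[3])
box(q+.031,q+.043,.008,.013,.046,(255,0,0)); box(bx-.014,bx+.014,.02,0,.01,(0,120,255)); box(bx-.011,bx+.011,.015,.01,.019,(0,255,0))
save(sys.argv[1],c)
print(hw(np.array([(q+.037,0,.046)]),p))
E
python3 look.py g5.png 0.029 0 | sed -n '/-----/,$p'
```

```text
-----
[[0.6047 0.1755 0.1558]]
```

View pics/g5.png

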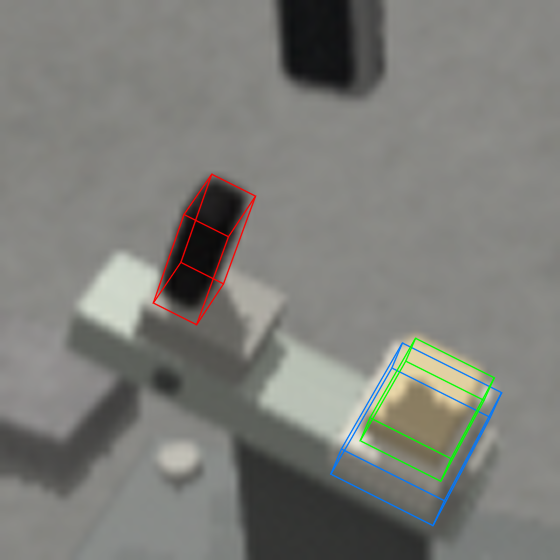

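The overlay with jaw opening 0.029 and block at x=0 matches. The red box sits on the tab at crop (205,245) and the green box on the wax at (430,400), so the block is seated at the stop. Now I go for the tab.

>>> carry_out([
  [[6,0,0],0,0],
  [[12,-1,0],0,0],
  [[14,0,0],0,0],
  [[12,0,0],0,0],
  [[5,0,0],0,0],
  [[0,0,-5],0,0],
  [[0,0,-10],0,0],
  [[0,0,-15],0,0],
])

```text
time: 11.45
tcp_pos: [0.6086, 0.1741, 0.1833]
ee_rot: [[-1.0, -0.015, 0.0], [-0.015, 1.0, 0.0], [-0.0, 0.0, -1.0]]
ft_force: [0.4, 0.2, 0.4]
opening: 0.504
finger_force: 0.0
```

>>> carry_out([
  [[0,0,-15],0,0],
  [[0,0,-15],0,0],
  [[0,0,-10],0,0],
  [[0,0,-8],0,0],
  [[0,0,-3],0,0],
  [[0,0,0],0,0],
  [[0,0,0],0,0],
  [[0,0,0],0,0],
])

```text
time: 12.12
tcp_pos: [0.6093, 0.1742, 0.1337]
ee_rot: [[-1.0, -0.015, 0.002], [-0.015, 1.0, 0.0], [-0.002, 0.0, -1.0]]
ft_force: [-0.5, -0.2, 0.6]
opening: 0.501
finger_force: 0.0
```

>>> carry_out([
  [[0,0,0],0,-0.2],
  [[0,0,0],0,-0.4],
  [[0,0,0],0,-0.6],
  [[0,0,0],0,-0.9],
  [[0,0,0],0,-0.9],
  [[0,0,0],0,-0.9],
  [[0,0,0],0,-0.9],
  [[0,0,0],0,-0.9],
], grip_force=30)

```text
time: 12.78
tcp_pos: [0.609, 0.1753, 0.1336]
ee_rot: [[-1.0, -0.015, 0.001], [-0.015, 1.0, 0.002], [-0.001, 0.002, -1.0]]
ft_force: [-0.6, 5.3, 4.0]
opening: 0.18
finger_force: 31.8
```

>>> carry_out([
  [[-1.9,1,-0.7],0,-0.9],
  [[-3.8,0,-1.4],0,-0.9],
  [[-3.8,0,-1.4],0,-0.9],
  [[-3.8,0,-1.4],0,-0.9],
  [[-3.8,0,-1.4],0,-0.9],
  [[-3.7,0,-1.3],0,-0.9],
  [[-1.9,0,-0.7],0,-0.9],
  [[0,0,0],0,-0.9],
])

```text
time: 13.45
tcp_pos: [0.5859, 0.1753, 0.1252]
ee_rot: [[-1.0, -0.015, 0.001], [-0.015, 1.0, 0.001], [-0.001, 0.001, -1.0]]
ft_force: [0.3, 2.8, 5.4]
opening: 0.178
finger_force: 32.0
```

>>> carry_out([
  [[-0.9,0,-0.3],0,-0.9],
  [[-0.9,0,-0.3],0,-0.9],
  [[-0.9,0,-0.4],0,-0.9],
  [[0,0,0],0,-0.9],
  [[0,0,0],0,-0.9],
  [[0,0,0],0,-0.9],
  [[0,0,0],0,-0.9],
  [[0,0,0],0,-0.9],
])

```text
time: 14.12
tcp_pos: [0.5837, 0.1753, 0.1243]
ee_rot: [[-1.0, -0.015, 0.001], [-0.015, 1.0, 0.001], [-0.001, 0.001, -1.0]]
ft_force: [-1.5, 2.4, 6.4]
opening: 0.179
finger_force: 32.1
```

>>> carry_out([
  [[-1,0,-0.3],0,-0.9],
  [[-0.5,0,-0.2],0,-0.9],
  [[0,0,0],0,-0.9],
  [[0,0,0],0,-0.9],
  [[0,0,0],0,-0.9],
  [[0,0,0],0,-0.9],
  [[0,0,0],0,-0.9],
  [[0,0,0],0,-0.9],
])

```text
time: 14.78
tcp_pos: [0.5823, 0.1753, 0.1239]
ee_rot: [[-1.0, -0.015, 0.002], [-0.015, 1.0, 0.001], [-0.002, 0.001, -1.0]]
ft_force: [-0.7, 4.3, 5.6]
opening: 0.179
finger_force: 32.1
```

>>> carry_out([
  [[-1,0,-0.4],0,-0.9],
  [[0,0,0],0,-0.9],
  [[0,0,0],0,-0.9],
  [[0,0,0],0,-0.9],
  [[0,0,0],0,-0.9],
  [[0,0,0],0,-0.9],
  [[0,0,0],0,-0.9],
  [[0,0,0],0,-0.9],
])

```text
time: 15.45
tcp_pos: [0.5822, 0.1753, 0.1238]
ee_rot: [[-1.0, -0.015, 0.003], [-0.015, 1.0, 0.001], [-0.003, 0.001, -1.0]]
ft_force: [-0.5, 3.4, 5.8]
opening: 0.176
finger_force: 32.1
```

>>> carry_out([
  [[-1,0,-0.4],0,-0.9],
  [[-1,0,-0.3],0,-0.9],
  [[0,0,0],0,-0.9],
  [[0,0,0],0,-0.9],
  [[0,0,0],0,-0.9],
  [[0,0,0],0,-0.9],
  [[0,0,0],0,-0.9],
  [[0,0,0],0,-0.9],
])

```text
time: 16.12
tcp_pos: [0.5822, 0.1753, 0.1238]
ee_rot: [[-1.0, -0.015, 0.008], [-0.015, 1.0, 0.001], [-0.008, 0.001, -1.0]]
ft_force: [3.6, 2.1, 7.5]
opening: 0.182
finger_force: 32.2
```

```bash
python3 look.py g6.png 0 0 | sed -n '/-----/,$p'
```

```text
-----
[[0.5774 0.1752 0.1459]]
```

View pics/g6.png

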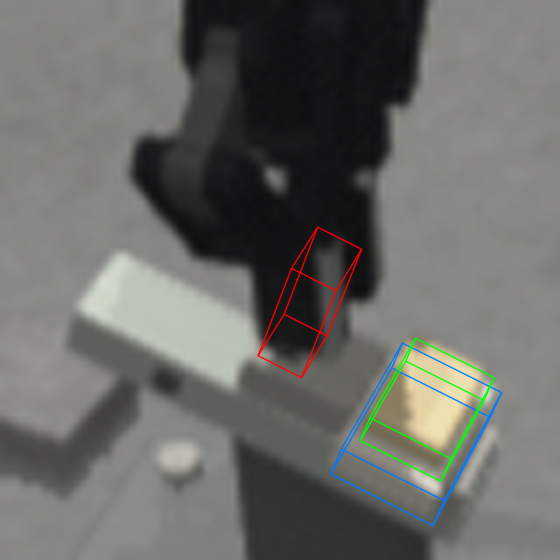

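The crop shows the jaw closed up to the cassette, touching at about (355,410), and the wax still matches the green outline at (435,400). The TCP stalled on a firm stop. I ease off the push, open and leave.

>>> carry_out([
  [[1,0,0.4],0,-0.9],
  [[1,0,0.4],0,-0.9],
  [[0,0,0],0,-0.9],
  [[0,0,0],0,-0.6],
  [[0,0,0],0,-0.4],
  [[0,0,0],0,-0.1],
  [[0,0,0],0,0],
  [[0,0,0],0,0],
])

```text
time: 16.83
tcp_pos: [0.5803, 0.1745, 0.1222]
ee_rot: [[-1.0, -0.015, -0.001], [-0.015, 1.0, -0.001], [0.001, -0.001, -1.0]]
ft_force: [-0.5, 0.6, -0.6]
opening: 0.501
finger_force: 0.0
```

>>> carry_out([
  [[0,0,5],0,0],
  [[0,0,15],0,0],
  [[0,0,25],0,0],
  [[0,0,30],0,0],
  [[0,0,30],0,0],
  [[0,0,20],0,0],
  [[0,0,10],0,0],
  [[0,0,0],0,0],
])

```text
time: 17.5
tcp_pos: [0.582, 0.1752, 0.2606]
ee_rot: [[-1.0, -0.015, 0.005], [-0.015, 1.0, 0.001], [-0.005, 0.001, -1.0]]
ft_force: [0.0, 0.8, -0.1]
opening: 0.503
finger_force: 0.0
```

```bash
python3 look.py g7.png 0 0 | sed -n '/-----/,$p'
```

```text
-----
[[0.5774 0.1752 0.1459]]
```

View pics/g7.png

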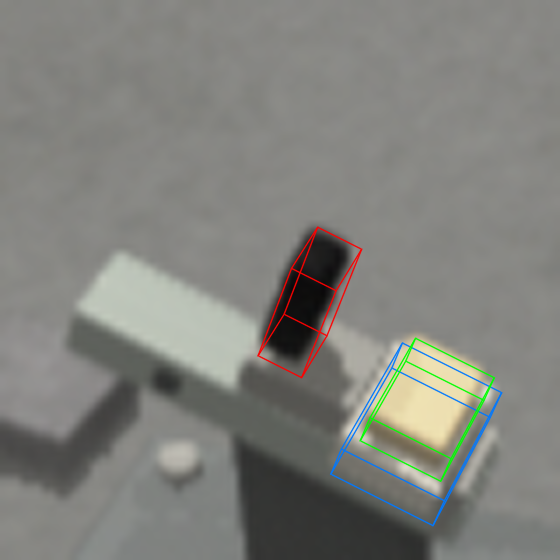

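The tab and the wax both fit their outlines for jaw 0 and block x 0, at crop (305,295) and (430,395), and the gripper is clear. I hand the job in.

```bash
python3 -c "
from plant import job_done
print(job_done())"
```

```text
the job is handed in; nothing more can be done
None
```

I set the wax block on the sloped head against the stop, wax up, closed the jaw onto it, let go, and handed the job in at about 17.6 s; the last side view fits block and jaw in place, but no verdict came back.

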